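# Nip a carving block in the bench caliper and draw its plug gauge half out

## Robot

A 6-joint arm with a two-finger parallel gripper is mounted at the origin on the work surface. World frame = base frame: x ahead of the robot, y to its left, z up, the work surface at z = 0. Lengths are in m, angles in rad, forces in N, time in s.
With the tool pointing down it reaches from about 0.375 to 0.9 m from the base axis. Payload 3.1 kg.
Tool frame: the origin (TCP) lies midway between the tips of the shut fingers; the grasp point (between the pads) lies 19 mm behind it (manip.hold_point_z is the distance from the TCP to the grasp point, in m); x points along the fingers, y is the direction in which the jaws open and shut, and the axes are right-handed (so a half turn about x gives the same grasp; the last joint's range is limited). The gripper opens to 85 mm and grips with 20 to 120 N. Pads are 22 mm wide; open, the fingers measure 114 mm over their backs; the gripper's body (76 mm by 85 mm) begins 54 mm behind the grasp point. The pads swing forward as they close: fully open they stand 13 mm farther back than shut.
Start: joints at [-1.351, 0.527, 1.433, -0, 1.181, -0.178], TCP at [0.243, -0.576, 0.231] pointing down, gripper open.
Joint ranges: [-3.08, 3.08], [-0.75, 2.2], [0.22, 2.44], [-1.43, 4.57], [0, 2.65], [-2.85, 2.85]. Speed limits (rad/s): [2.79, 2.79, 3.14, 3.14, 3.14, 3.14].

## Interface

Orientations are given as a unit quaternion [x, y, z, w].
In Python, from station import manip, snapshot gives the robot as it stands.
- The arm moves only by the tool play_rows, never from a script. Its argument "series" is a list of rows, each a list of 4 numbers: the shift along the tool's x, y, z in m, then the turn about the tool's x in degrees. In form: [[tx, ty, tz, spin], ...]. A call has 1 to 20 rows; each row is the pose to reach, as a shift and turn from the pose measured when the call began, along the tool's axes at that moment; what a row does not reach only later rows make up. A row lasts 1/10 s, in which the tool goes at most 50 mm and 8.59 degrees, less where a joint would pass 70% of its speed; a pose out of reach is approached as far as the arm can. A call with a gripper value outside its range is refused whole. "claw" is the opening in per cent of the stroke, from 0 (shut) to 100 (fully open), set as the call begins (left out, the last holds). The fingers move at their own pace and stop on an object; "force" is the grip in N (left out, the last holds). Time passes only in rows, so rows that repeat a pose let the fingers close. It gives the time, the measured TCP pose, the force and the opening at its end, in the units of the state.
- manip.sense(): the state, without advancing time (a new reading comes with each control period).
- snapshot(name): name is "side" or "top"; returns a dict with "image" (480x640x3 uint8, blue, green, red), "depth" (480x640 float32, m along the optical axis (not along the pixel's ray), 0 where there is no reading), "fov_y" (degrees; the focal length in pixels is half the picture's height over the tangent of half this angle, whatever the lens; pixels are square), "cx", "cy" (the principal point, pixels), "R" (3x3) and "t" (3): a world point X has camera coordinates R X + t. Camera axes: x right, y down, z forward; pixel columns grow to the right and rows downward; lengths in m; the calibration is good to about 2 mm. A picture is of the moment at which its call begins.
- manip.sign_off(): hands the job in, once; it reports no verdict.
The state is a dict: "t": time; "q": joint angles; "qd": joint speeds; "tau": joint torques, N m; "tcp_pos": TCP position; "tool_rot": TCP orientation; "force": force on the tool from outside, world axes, zero at the start; "ft_torque": the same for the moment, N m; "finger_gap": opening from 0.0 (shut) to 1.0 (fully open).
Only numpy, scipy, OpenCV 4.12 (cv2) and the standard library are available. Lean on these libraries where they do the work, as an engineer would, in place of code of your own. Each camera call takes 0.05 s, during which the arm holds its last target.

## Task

Slide the bench caliper's moving jaw by its blue fin until the limewood block is gently nipped between both jaws, and let the jaw go. Then draw the plug gauge straight up, half out of the block's bore (about 30 mm), so that the red band on its shank stands at the mouth of the bore, without it binding and without lifting or tipping the block. Finish holding the gauge there, not letting go of it, and leave everything else on the table alone.

Things in the scene. Friction and masses are not known exactly. Their poses are not given: they have to be found in the camera images.
- caliper: Bench caliper, fixed to the table: dark wooden board 160 x 400 x 15 mm (x, y, z; it reaches from -190 to +210 mm in y) with an aluminium scale beam along its +x edge. Origin: on the table, under the centre line; its y axis is the sliding direction, from the fixed jaw (-y end) to the moving jaw (+y end); z up. The board's top is 15 mm above the origin
- fixed_face (a point): Centre of the fixed jaw's working face, which looks along the caliper's +y: dark steel, 130 mm wide, 60 mm high, 25 mm thick, standing on the board. The point lies 45 mm above the table
- jaw_face (a point): Middle of the moving jaw's working face, which looks along the caliper's -y: dark steel plate 130 mm wide, 35 mm high, 16 mm thick, standing on the board in front of a flat carriage 95 mm long whose top is 34 mm above the table. The point lies 33 mm above the table and moves with the jaw
- jaw_grip (a point): Grip point on the moving jaw's upright blue fin, 15 mm below the fin's top, 75 mm above the table. The fin is 14 mm thick along the caliper's y, 32 mm along its x, and reaches from 34 to about 93 mm above the table; its middle is 70 mm behind (+y of) the jaw's working face. Pinch it from above, the fingers either side along the caliper's y
- jaw (a joint): Slide of the moving jaw, m: 0 is fully open, grows as the jaw moves along the caliper's -y towards the block, at most 0.14. Sliding friction about 4 N; it stays where it is left. Pushing the block along takes 4 to 10 N more, and only past that is the block nipped; the two working faces are then 110 mm apart
- block: Loose limewood block with shallow carving, 70 x 110 x 70 mm (x, y, z), about 0.45 kg, standing on the board between the jaws, roughly square to them, 2 to 16 mm off the fixed jaw. Origin: centre of its underside; axes as the caliper's. It is pushed along the board by the moving jaw until it meets the fixed jaw. An upright bore, 21 mm wide and 65 mm deep, opens in the centre of its top
- bore_mouth (a point): Centre of the bore's mouth, in the middle of the block's top face, 85 mm above the table
- gauge: Loose plug gauge standing in the bore, about 0.2 kg: steel shank 20 mm thick and 60 mm long with a red painted band from 24 to 36 mm above its lower tip, then a brass collar 34 mm thick and 6 mm high, then a dark wooden round handle 26 mm thick and 50 mm high. Origin: centre of the lower tip; z along its axis, up. At the start the collar rests on the block's top and the tip is 60 mm deep; drawn up 30 mm the red band stands at the bore's mouth. Let go, it drops back
- gauge_handle (a point): Middle of the gauge's round handle, on the axis, 91 mm above the lower tip (116 mm above the table at the start; the handle reaches 25 mm above and below it)
- gouge_a: bystander: gouge with a light wooden handle, 230 mm long, lying on the table
- gouge_b: bystander: gouge with a brown wooden handle, 230 mm long, lying on the table
- mallet: bystander: turned wooden mallet, 86 mm thick, 215 mm tall, standing on its head
- stone: bystander: grey river stone 100 mm wide, 50 mm high
- blank_a: bystander: limewood blank 70 x 120 x 45 mm
- blank_b: bystander: limewood blank 80 x 110 x 40 mm
- brush: bystander: flat brush 125 mm long, lying on the table
- fixed_jaw: The fixed jaw itself, part of the caliper. Origin: on the board's top, at the foot of its working face
Things that resemble listed ones, but are neither listed nor needed, are in the scene too. Leave any pink or turquoise look-alike of the block alone.

How it is judged:
By the outcome, as a careful person would: the job done as asked, in the order asked, and still so for the second after the job is handed in, while the arm keeps its last pose, push and grip.
It also fails if it takes over 45 s, if anything falls off the work surface, if the arm or the gripper's body presses on something with over 40 N, if the wrist force passes 120 N, or if a joint passes its speed limit or range.

## Working session

There is one attempt and no reset: what is moved stays moved. The work goes in short steps, Python scripts to look and compute and a tool call to move; the robot and the scene stay as the last step left them, time stands still between calls to the robot, and variables do not carry over. Pictures are saved under pics/ and viewed, and the job is handed in when it is done.

Besides the shell and the picture viewer there is one more tool, called after "Call:" as name(argument=value, ...) on one line, values as JSON. play_rows: Moves the arm, as the interface text tells. Its arguments: {"type":"object","properties":{"series":{"type":"array","items":{"type":"array","items":{"type":"number"}}},"claw":{"type":"number"},"force":{"type":"number"}},"required":["series"]}

```bash
ls; mkdir -p pics; python3 - <<'E'
from station import manip, snapshot
import cv2,numpy as np
print(manip.sense(), manip.hold_point_z)
for n in("side","top"):
    s=snapshot(n); cv2.imwrite(f"pics/{n}0.png",s["image"]); np.savez(f"{n}0.npz",**s)
    print(n,s["fov_y"],s["cx"],s["cy"],s["R"],s["t"])
E
```

```text
pics
{'t': 0.0, 'q': array([-1.35050986e+00,  5.28454946e-01,  1.43390451e+00,  1.71214710e-05,
        1.18143262e+00, -1.78469486e-01]), 'qd': array([ 1.14557693e-03,  4.13372894e-04, -5.75858884e-04,  1.14097374e-03,
       -1.01828793e-03,  7.10631563e-05]), 'tau': array([ 1.18756234e-04, -4.42347980e+01, -1.78027618e+01, -2.05783786e-04,
        8.42753565e-03,  3.03657941e-06]), 'tcp_pos': array([ 0.24255815, -0.57522528,  0.23033983]), 'tool_rot': array([-0.69308835, -0.14082455,  0.69310967, -0.13926943]), 'force': array([ 0.51490862,  0.0526114 , -0.29637282]), 'ft_torque': array([-0.02188013,  0.02332071,  0.03191478]), 'finger_gap': 0.9997041710308183} 0.0187
side 50.84602087281126 320.025467146995 242.07181632761979 [[-0.93675658 -0.34971976 -0.01353527]
 [-0.19179898  0.54533232 -0.81598151]
 [ 0.29274607 -0.76177999 -0.57791953]] [0.51338083 0.19936886 1.20914177]
top 54.33265153099039 323.2568965199334 239.42947167905044 [[-0.02598797 -0.99965595 -0.00355164]
 [-0.99791138  0.02615247 -0.05906709]
 [ 0.05913965  0.00200919 -0.9982477 ]] [-0.0072297   0.56589539  1.37901794]
```

View pics/top0.png

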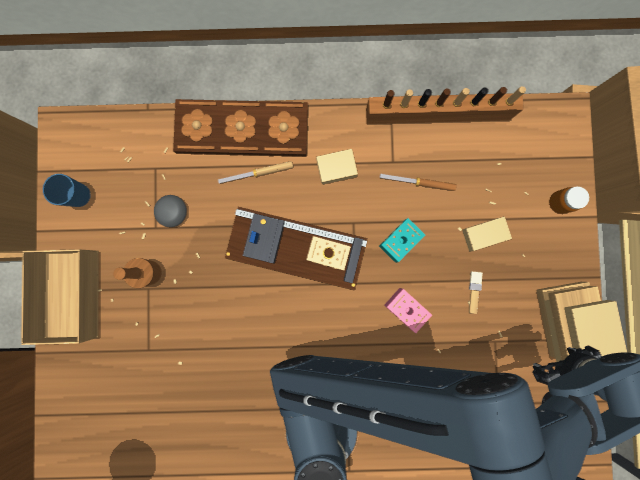

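View pics/side0.png

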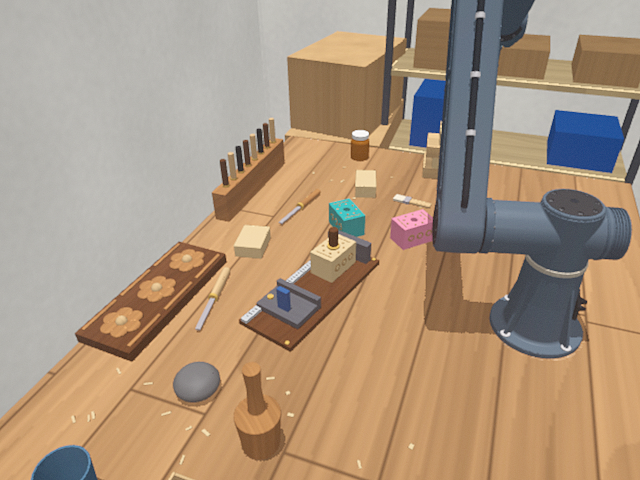

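The side view shows the caliper with the fin at (284,297) and the block with its dark gauge at (334,250). The top view shows the fin at (253,237), gauge at (329,253) and fixed jaw at (355,262).
Look-alikes in the top view:
- **Block:** cream (328,252) between the jaws is the one I want. Turquoise (403,240), pink (409,310) and the blanks (337,165) and (488,233) are not.
- **Fin:** blue (253,237) on the carriage is the one I want. The blue cup (63,190) is not.

Next I check a close crop and measure.

```bash
cat > h.py <<'E'
import numpy as np,cv2
def load(n): return dict(np.load(n+".npz"))
def f(s): return 240/np.tan(np.radians(float(s["fov_y"])/2))
def ray(s,u,v):
    d=np.array([(u-s["cx"])/f(s),(v-s["cy"])/f(s),1.]); R=s["R"]
    return -R.T@s["t"], R.T@d
def onz(s,u,v,z):
    o,d=ray(s,u,v); return o+d*(z-o[2])/d[2]
def proj(s,X):
    c=s["R"]@np.asarray(X)+s["t"]; return c[:2]/c[2]*f(s)+[s["cx"],s["cy"]]
def cloud(s):
    v,u=np.mgrid[0:480,0:640]; z=s["depth"].astype(float)
    P=np.stack([(u-s["cx"])/f(s)*z,(v-s["cy"])/f(s)*z,z],-1)
    return (P-s["t"])@s["R"]
E
python3 - <<'E'
from h import *
T=load("top0");S=load("side0")
a=cv2.resize(T["image"][195:300,215:375],None,fx=4,fy=4,interpolation=2)
b=cv2.resize(S["image"][215:355,230:390],None,fx=4,fy=4,interpolation=2)
cv2.imwrite("pics/ct.png",a);cv2.imwrite("pics/cs.png",b)
for n,s,(x0,x1,y0,y1) in(("T",T,(215,375,195,300)),("S",S,(230,390,215,355))):
    P=cloud(s);hsv=cv2.cvtColor(s["image"],cv2.COLOR_BGR2HSV)
    m=np.zeros((480,640),bool);m[y0:y1,x0:x1]=1
    blue=m&(hsv[...,0]>100)&(hsv[...,0]<125)&(hsv[...,1]>120)
    Q=P[blue];print(n,"blue",len(Q),Q.mean(0),Q.min(0),Q.max(0))
    q=Q[Q[:,2]>.085];print(" fin top",len(q),q.mean(0) if len(q) else 0, np.array(np.nonzero(blue)).mean(1))
    hi=m&(P[...,2]>.132)&(P[...,2]<.15);print(" gauge top",hi.sum(),P[hi].mean(0))
    cr=m&(abs(P[...,2]-.085)<.005)&(hsv[...,2]>150);
    print(" block top",cr.sum(),P[cr].mean(0))
    r=cv2.minAreaRect((P[cr][:,:2]*1000).astype(np.float32));print(r)
    bd=m&(abs(P[...,2]-.015)<.005);r=cv2.minAreaRect((P[bd][:,:2]*1000).astype(np.float32));print(" board",r)
E
```

```text
T blue 81 [0.57344789 0.17515736 0.08656269] [0.55882841 0.16699768 0.04451442] [0.59045778 0.18697708 0.10023751]
 fin top 60 [0.57383995 0.17660538 0.0936878 ] [237.         253.61728395]
 gauge top 69 [ 0.52301867 -0.03538502  0.14148416]
 block top 800 [ 0.52286011 -0.03583747  0.08547619]
((548.0562744140625, 45.646392822265625), (280.1292724609375, 69.95382690429688), 73.00160217285156)
 board ((564.437255859375, 50.73350524902344), (416.63946533203125, 271.8346252441406), 65.06179809570312)
S blue 54 [0.57373026 0.17892204 0.0893249 ] [0.55680531 0.11366133 0.03476644] [0.6191666  0.18931412 0.095533  ]
 fin top 50 [0.57320668 0.17997603 0.09251795] [290.48148148 282.74074074]
 gauge top 65 [ 0.52007994 -0.03016554  0.13841055]
 block top 535 [ 0.51963475 -0.02209809  0.08437298]
((542.4356079101562, 43.62123107910156), (274.1919250488281, 73.09345245361328), 73.97371673583984)
 board ((598.9967041015625, -18.865936279296875), (410.3012390136719, 598.0184326171875), 28.78275489807129)
```

View pics/ct.png

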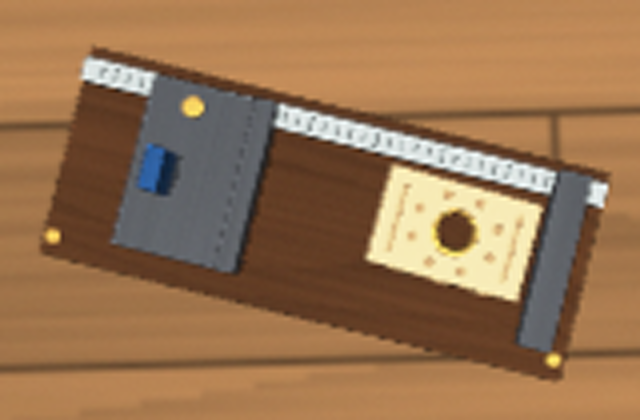

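View pics/cs.png

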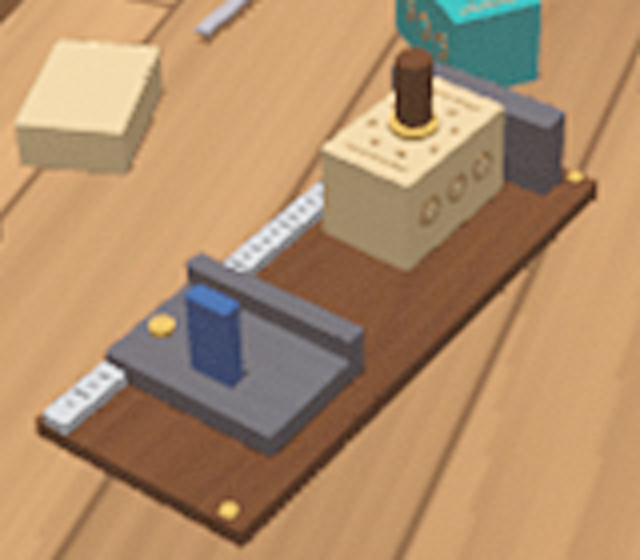

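The close crops confirm the choice. The cream block holds the dark gauge, and its gap to the fixed jaw is small. The fin is at crop (155,170), on the carriage. Now the caliper axes.

```bash
python3 - <<'E'
from h import *
T=load("top0");S=load("side0")
g=lambda u,v,z:onz(T,215+u/4-.4,195+v/4-.4,z)[:2]
c=[g(93,47,.015),g(610,173,.015),g(560,380,.015),g(42,253,.015)]
print("corners",c,[np.linalg.norm(c[i]-c[i-1]) for i in range(4)])
d1=c[0]-c[1];d2=c[3]-c[2]
for d in(d1,d2):print("y-axis dir deg from world x",np.degrees(np.arctan2(d[1],d[0])))
P=cloud(T);hsv=cv2.cvtColor(T["image"],cv2.COLOR_BGR2HSV)
m=np.zeros((480,640),bool);m[195:300,215:375]=1
# block top
b=m&(abs(P[...,2]-.085)<.006)&(hsv[...,2]>190)&(hsv[...,0]>15)&(hsv[...,0]<35)&(hsv[...,1]<130)
n,l,st,ce=cv2.connectedComponentsWithStats(b.astype(np.uint8));i=1+st[1:,4].argmax();print(st[i],ce[i])
v,u=np.nonzero(l==i);q=np.array([onz(T,a,bb,.085)[:2] for a,bb in zip(u,v)])*1000
print("block",cv2.minAreaRect(q.astype(np.float32)))
t=m&(P[...,2]>.13)&(P[...,2]<.155);v,u=np.nonzero(t);print("handle top",onz(T,u.mean(),v.mean(),.141),len(u))
for w,z in(("fin",.093),):
    bl=m&(hsv[...,0]>100)&(hsv[...,0]<125)&(hsv[...,1]>120)&(P[...,2]>.085);v,u=np.nonzero(bl)
    q=np.array([onz(T,a,bb,z)[:2] for a,bb in zip(u,v)])*1000;print("fin",q.mean(0),cv2.minAreaRect(q.astype(np.float32)))
# steel parts: carriage, fixed jaw tops
for z0,nm in((.034,"carr"),(.050,"plate"),(.075,"fixed")):
    k=m&(abs(P[...,2]-z0)<.004)&(hsv[...,1]<90)&(hsv[...,2]<150);Q=P[k][:,:2]*1000
    if len(Q):print(nm,len(Q),Q.mean(0),cv2.minAreaRect(Q.astype(np.float32)))
# side view handle & fin by ray
P=cloud(S);hs=cv2.cvtColor(S["image"],cv2.COLOR_BGR2HSV)
for nm,u,v,z in(("handle top",230+412/4-.4,215+56/4-.4,.141),("fin top",230+213/4-.4,215+299/4-.4,.093)):print("side",nm,onz(S,u,v,z))
E
```

```text
corners [array([0.6718007 , 0.23178588]), array([ 0.56690959, -0.15306036]), array([ 0.4140322 , -0.11112589]), array([0.51825403, 0.27218518])] [np.float64(0.15877241679000412), np.float64(0.3988844126487421), np.float64(0.15852443294122928), np.float64(0.39722734595716463)]
y-axis dir deg from world x 74.75416088510822
y-axis dir deg from world x 74.78907070385502
[307 236  44  34 825] [328.4569697 252.9030303]
block ((523.1858520507812, -35.5157470703125), (109.82305145263672, 69.80968475341797), 73.0060043334961)
handle top [ 0.52303071 -0.03538664  0.141     ] 69
fin [573.88546619 176.71282462] ((574.2564697265625, 176.3665313720703), (15.10410213470459, 30.8584041595459), 74.99431610107422)
carr 829 [574.94775953 159.43414798] ((545.9302978515625, 52.22106170654297), (305.9232177734375, 129.91696166992188), 74.78231048583984)
plate 201 [562.05582689 111.81953599] ((535.317138671875, 14.43597412109375), (226.85482788085938, 127.81419372558594), 74.26224517822266)
fixed 329 [ 501.2614716  -106.59369262] ((501.8938293457031, -106.89234924316406), (24.848241806030273, 129.3269805908203), 75.21760559082031)
side handle top [ 0.52404117 -0.03425755  0.141     ]
side fin top [0.5731762  0.17894738 0.093     ]
```

```bash
cat > m.py <<'E'
from station import manip
from scipy.spatial.transform import Rotation as Ro
import numpy as np,sys
YC=np.radians(74.8); yc=np.array([np.cos(YC),np.sin(YC),0]); xc=np.array([yc[1],-yc[0],0])
def st():
    s=manip.sense();R=Ro.from_quat(s["tool_rot"]).as_matrix();return s,R
def to(target,axis=None):
    s,R=st();d=R.T@(np.array(target)-s["tcp_pos"])
    print("t %.2f tcp %s gap %.3f F %s"%(s["t"],s["tcp_pos"].round(4),s["finger_gap"],s["force"].round(1)))
    print("tool shift mm",(d*1000).round(1)); print("tool axes cols\n",R.round(3))
    y=R[:,1] ; best=[]
    for sg in(1,-1):
        yy=sg*yc; best.append(np.degrees(np.arctan2(np.dot(np.cross(y,yy),R[:,0]),np.dot(y,yy))))
    print("spin options",np.round(best,2),"q",s["q"].round(3))
E
python3 -c "
from m import *
to([.574,.177,.20])"
```

```text
t 0.10 tcp [ 0.2426 -0.5753  0.2304] gap 1.000 F [ 0.4  0.5 -0.5]
tool shift mm [  31.8 -564.5 -597.5]
tool axes cols
 [[-0.     0.388 -0.922]
 [ 0.002 -0.922 -0.388]
 [-1.    -0.002 -0.   ]]
spin options [-141.95   38.05] q [-1.35   0.528  1.434  0.     1.181 -0.179]
```

Call:
play_rows(series=[[0,-11,-12,1],[0,-34,-36,2],[0,-62,-66,4],[0,-93,-99,6],[0,-124,-131,8],[0,-155,-164,10],[0,-186,-197,13],[0,-217,-230,15],[0,-248,-263,17],[0,-279,-296,19],[0,-310,-329,21],[0,-342,-361,23],[0,-373,-394,25],[0,-404,-427,27],[0,-435,-460,29],[0,-466,-493,31],[0,-497,-526,33],[0,-525,-556,35],[0,-548,-580,37],[0,-564,-597,38]], claw=100, force=40)

```text
t: 2.1
tcp_pos: [0.6469, 0.3407, 0.2322]
tool_rot: [-0.7, 0.093, 0.701, 0.094]
force: [-0.0, -0.4, 0.3]
finger_gap: 1.002
```

I sent the shifts in mm where metres are expected. The per-row cap kept it to an overshoot at z 0.23, with no contact force. I'll correct from here in metres.

```bash
python3 - <<'E'
from m import *
to([.574,.177,.15])
from station import snapshot
import cv2
cv2.imwrite("pics/t1.png",snapshot("top")["image"])
E
```

```text
t 2.10 tcp [0.6469 0.3407 0.2322] gap 1.002 F [-0.  -0.4  0.3]
tool shift mm [ 82.1 177.2  27.3]
tool axes cols
 [[-0.001 -0.262 -0.965]
 [ 0.001 -0.965  0.262]
 [-1.    -0.001  0.002]]
spin options [-1.7999e+02  1.0000e-02] q [3.320e-01 6.790e-01 1.130e+00 2.000e-03 1.334e+00 2.167e+00]
```

View pics/t1.png

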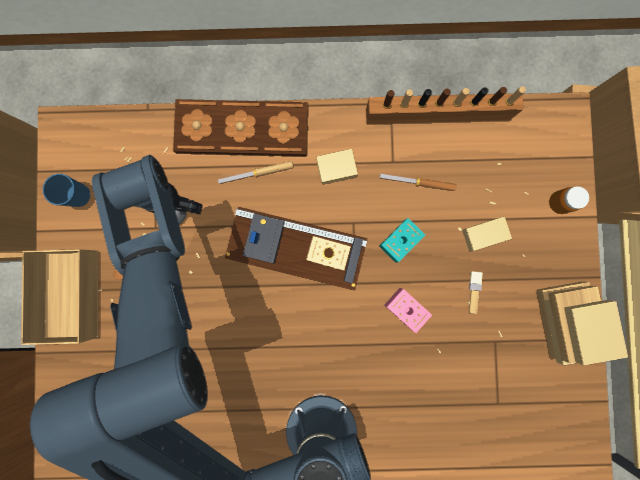

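The caliper and other items are where they were (fin still at (253,237)). The tool is aligned with the caliper, so I move over the fin next.

Call:
play_rows(series=[[0,0.012,0.002,0],[0,0.04,0.006,0],[0,0.075,0.012,0],[0,0.11,0.017,0],[0.01,0.14,0.022,0],[0.03,0.162,0.025,0],[0.055,0.174,0.027,0],[0.075,0.177,0.027,0],[0.082,0.177,0.027,0],[0.082,0.177,0.027,0]])

```text
t: 3.15
tcp_pos: [0.5769, 0.1846, 0.1469]
tool_rot: [-0.701, 0.089, 0.701, 0.096]
force: [-0.6, -0.0, -0.2]
finger_gap: 0.997
```

```bash
python3 - <<'E'
from m import *
to([.574,.178,.056])
from station import snapshot
import cv2
s=snapshot("side");cv2.imwrite("pics/s2.png",cv2.resize(s["image"][200:360,210:400],None,fx=4,fy=3.75))
E
```

```text
t 3.15 tcp [0.5769 0.1846 0.1469] gap 0.997 F [-0.6 -0.  -0.2]
tool shift mm [90.8  8.   1. ]
tool axes cols
 [[ 0.001 -0.259 -0.966]
 [ 0.009 -0.966  0.259]
 [-1.    -0.009  0.001]]
spin options [-179.82    0.18] q [0.121 0.605 1.562 0.01  0.972 1.948]
```

View pics/s2.png

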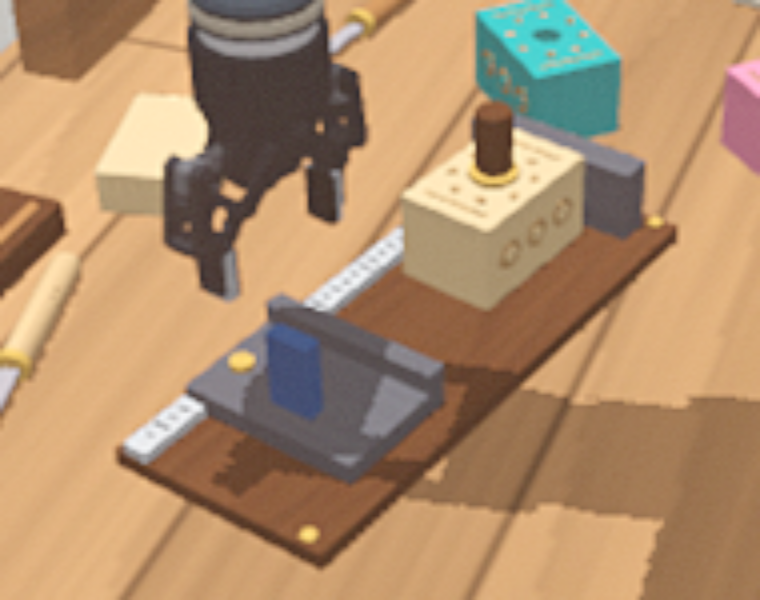

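The crop shows the open fingers above the fin, straddling it along the caliper's y, with a few mm of lag left. I correct that, then descend.

Call:
play_rows(series=[[0,0.008,0.001,0],[0.0,0.008,0.001,0],[0.02,0.008,0.001,0],[0.04,0.008,0.001,0],[0.06,0.008,0.001,0],[0.078,0.008,0.001,0],[0.088,0.008,0.001,0],[0.091,0.008,0.001,0],[0.091,0.008,0.001,0],[0.091,0.008,0.001,0]])

```text
t: 4.2
tcp_pos: [0.576, 0.1787, 0.0578]
tool_rot: [0.703, -0.089, -0.7, -0.096]
force: [0.6, 0.5, 0.5]
finger_gap: 0.998
```

```bash
python3 - <<'E'
from m import *
to([.574,.178,.056])
E
```

```text
t 4.20 tcp [0.576  0.1787 0.0578] gap 0.998 F [0.6 0.5 0.5]
tool shift mm [1.8 1.2 1.8]
tool axes cols
 [[ 0.006 -0.259 -0.966]
 [ 0.009 -0.966  0.259]
 [-1.    -0.011 -0.003]]
spin options [-179.78    0.22] q [0.111 0.732 1.621 0.012 0.782 1.935]
```

Call:
play_rows(series=[[0.001,0.001,0.002,0],[0.001,0.001,0.002,0],[0.001,0.001,0.002,0],[0.001,0.001,0.002,0],[0.001,0.001,0.002,0],[0.001,0.001,0.002,0],[0.001,0.001,0.002,0],[0.001,0.001,0.002,0]], claw=0, force=40)

```text
t: 5.0
tcp_pos: [0.5739, 0.1784, 0.057]
tool_rot: [0.703, -0.089, -0.699, -0.096]
force: [0.4, 1.1, 3.1]
finger_gap: 0.159
```

```bash
python3 - <<'E'
from m import *
s,R=st(); p=s["tcp_pos"]; to(p-yc*.100)
E
```

```text
t 5.00 tcp [0.5739 0.1784 0.057 ] gap 0.159 F [0.4 1.1 3.1]
tool shift mm [ -1.1 100.    0.4]
tool axes cols
 [[ 0.006 -0.259 -0.966]
 [ 0.009 -0.966  0.259]
 [-1.    -0.011 -0.003]]
spin options [-179.79    0.21] q [0.111 0.731 1.627 0.013 0.776 1.935]
```

The opening is 13.5 mm, which matches the 14 mm fin. I slide the first 85 mm, short of the block at about 93.

Call:
play_rows(series=[[0,0.003,0,0],[0,0.009,0,0],[0,0.016,0,0],[0,0.023,0,0],[0,0.03,0,0],[0,0.037,0,0],[-0.001,0.044,0,0],[-0.001,0.051,0,0],[-0.001,0.058,0,0],[-0.001,0.065,0,0],[-0.001,0.072,0,0],[-0.001,0.078,0,0],[-0.001,0.082,0,0],[-0.001,0.085,0,0],[-0.001,0.085,0,0]])

```text
t: 6.5
tcp_pos: [0.5512, 0.0955, 0.057]
tool_rot: [0.702, -0.089, -0.7, -0.095]
force: [-1.5, 0.5, 0.1]
finger_gap: 0.162
```

```bash
python3 - <<'E'
from m import *
s,R=st(); p=s["tcp_pos"]; print((p-[.5739,.1784,.057])@yc, (p-[.5739,.1784,.057])@xc, "Fy",s["force"]@yc,s["finger_gap"]); to([.5739,.1784,.057]-yc*.1)
from station import snapshot
import cv2
for n in("top","side"):
    a=snapshot(n);np.savez(n+"3.npz",**a)
s=a;cv2.imwrite("pics/s3.png",cv2.resize(s["image"][200:360,210:400],None,fx=4,fy=3.75))
E
```

```text
-0.08591218755917535 -0.0001666765131931834 Fy 0.08766326479759978 0.16160773825529895
t 6.50 tcp [0.5512 0.0955 0.057 ] gap 0.162 F [-1.5  0.5  0.1]
tool shift mm [-0.1 14.1 -0.1]
tool axes cols
 [[ 0.004 -0.258 -0.966]
 [ 0.009 -0.966  0.258]
 [-1.    -0.009 -0.002]]
spin options [-179.78    0.22] q [-0.033  0.697  1.734  0.014  0.707  1.789]
```

View pics/s3.png

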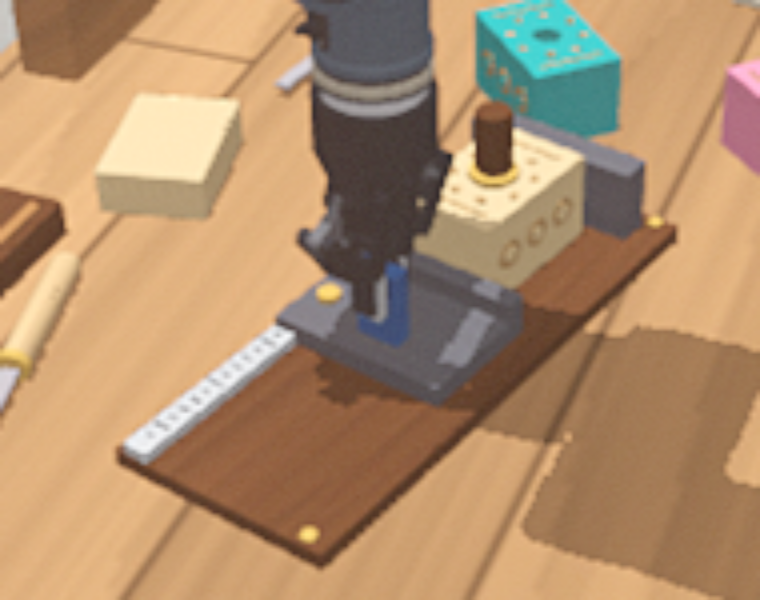

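The jaw followed the gripper and now stands close to the block. From here I use small steps and watch the force.

Call:
play_rows(series=[[0,0.002,0,0],[0,0.004,0,0],[0,0.006,0,0],[0,0.008,0,0],[0,0.009,0,0],[0,0.01,0,0],[0,0.01,0,0]])

```text
t: 7.3
tcp_pos: [0.5488, 0.0867, 0.057]
tool_rot: [0.702, -0.089, -0.7, -0.096]
force: [-1.4, 7.8, 0.4]
finger_gap: 0.158
```

```bash
cat > chk.py <<'E'
from m import *
s,R=st(); p=s["tcp_pos"]; d=p-[.5739,.1784,.057]; print("t",s["t"],"travel",d@yc,"Fyc",s["force"]@yc,"F",s["force"].round(1),s["finger_gap"])
E
python3 chk.py
```

```text
t 7.3 travel -0.09503332871782783 Fyc 7.156813213993759 F [-1.4  7.8  0.4] 0.15822447316842836
```

Call:
play_rows(series=[[0,0.001,0,0],[0,0.002,0,0],[0,0.003,0,0],[0,0.004,0,0],[0,0.004,0,0]])

```text
t: 7.8
tcp_pos: [0.548, 0.0838, 0.0571]
tool_rot: [0.702, -0.088, -0.7, -0.096]
force: [0.1, 7.5, 0.4]
finger_gap: 0.163
```

```bash
python3 chk.py
```

```text
t 7.8 travel -0.09808337897290836 Fyc 7.265969197468218 F [0.1 7.5 0.4] 0.16346893534036647
```

Call:
play_rows(series=[[0,0.001,0,0],[0,0.002,0,0],[0,0.003,0,0],[0,0.003,0,0]])

```text
t: 8.2
tcp_pos: [0.5475, 0.0818, 0.0571]
tool_rot: [0.703, -0.088, -0.699, -0.097]
force: [-0.8, 8.8, -0.1]
finger_gap: 0.156
```

```bash
python3 chk.py
```

```text
t 8.2 travel -0.1001536663552927 Fyc 8.282408423707952 F [-0.8  8.8 -0.1] 0.15643455717628826
```

Call:
play_rows(series=[[0,0.001,0,0],[0,0.002,0,0],[0,0.003,0,0],[0,0.003,0,0]])

```text
t: 8.6
tcp_pos: [0.5475, 0.0818, 0.0571]
tool_rot: [0.703, -0.087, -0.699, -0.098]
force: [1.7, 16.6, -0.7]
finger_gap: 0.159
```

```bash
python3 chk.py
```

```text
t 8.6 travel -0.10015355290012956 Fyc 16.44482097444923 F [ 1.7 16.6 -0.7] 0.1588580634371179
```

The jaw did not move while the force rose to 16 N, so it looks nipped. I push a little more to confirm.

Call:
play_rows(series=[[0,0.002,0,0],[0,0.004,0,0],[0,0.004,0,0]])

```text
t: 8.9
tcp_pos: [0.5475, 0.0819, 0.0571]
tool_rot: [0.704, -0.085, -0.698, -0.101]
force: [2.4, 21.4, -0.7]
finger_gap: 0.161
```

```bash
python3 chk.py
```

```text
t 8.9 travel -0.1000805840415332 Fyc 21.2861316980781 F [ 2.4 21.4 -0.7] 0.1609355725589175
```

Nipped at about 21 N with no further travel. I relax the push first, then open the fingers.

Call:
play_rows(series=[[0,0,0,0],[0,0,0,0],[0,0,0,0]])

```text
t: 9.2
tcp_pos: [0.5476, 0.082, 0.0571]
tool_rot: [0.704, -0.085, -0.698, -0.101]
force: [-0.1, 6.8, 0.5]
finger_gap: 0.157
```

```bash
python3 chk.py
```

```text
t 9.2 travel -0.09991398404745847 Fyc 6.578122797270428 F [-0.1  6.8  0.5] 0.1565062685220047
```

Call:
play_rows(series=[[0,0,0,0],[0,0,0,0],[0,0,0,0],[0,0,0,0],[0,0,0,0],[-0.01,0,0,0],[-0.03,0,0,0],[-0.06,0,0,0],[-0.095,0,0,0],[-0.125,0,0,0],[-0.14,0,0,0],[-0.145,0,0,0],[-0.145,0,0,0]], claw=55)

```text
t: 10.5
tcp_pos: [0.5462, 0.079, 0.2031]
tool_rot: [0.705, -0.085, -0.697, -0.101]
force: [-0.5, -0.3, -0.5]
finger_gap: 0.55
```

```bash
python3 - <<'E'
from m import *
from station import snapshot
import cv2
for n in("top","side"):
    a=snapshot(n);np.savez(n+"4.npz",**a);i=a["image"]
    c=i[195:300,215:375] if n=="top" else i[215:355,230:390]
    cv2.imwrite(f"pics/{n}4.png",cv2.resize(c,None,fx=4,fy=4))
to([.523,-.035,.17])
E
```

```text
t 10.60 tcp [0.5452 0.079  0.2013] gap 0.552 F [ 0.1 -0.7  0.5]
tool shift mm [ 28.7 116.5  -8.1]
tool axes cols
 [[ 0.009 -0.26  -0.966]
 [ 0.021 -0.965  0.26 ]
 [-1.    -0.023 -0.004]]
spin options [-1.7989e+02  1.1000e-01] q [-0.071  0.462  1.661  0.026  1.011  1.75 ]
```

View pics/side4.png

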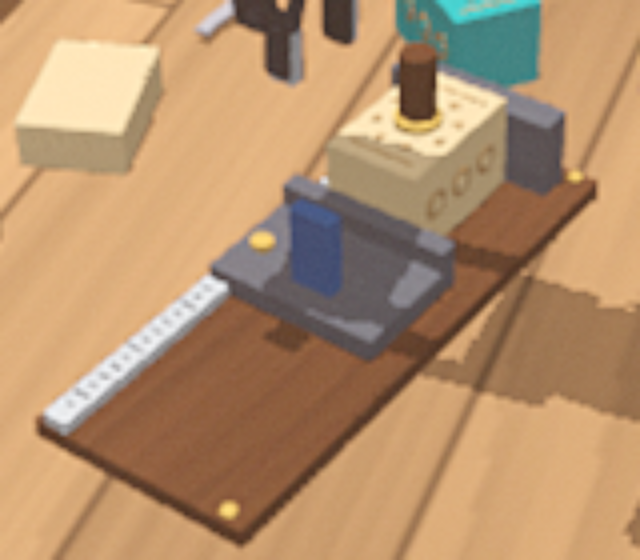

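View pics/top4.png

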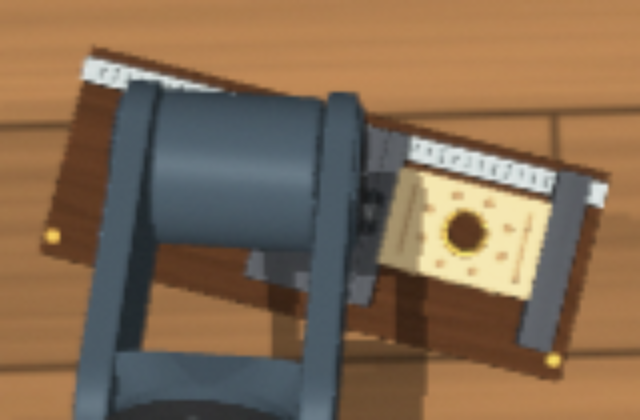

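The side view shows the fin released and the plate against the block. In the top view the block has moved 7 mm right and meets the fixed jaw at crop column ~552. The tool has picked up a 1.3° lean along the caliper's y. I'll turn it -90° so the lean lies in the pad plane and cannot tilt the gauge. Now I locate the gauge.

```bash
python3 - <<'E'
from h import *
from m import *
T=load("top4");S=load("side4")
P=cloud(T);m=np.zeros((480,640),bool);m[240:265,318:345]=1
v,u=np.nonzero(m&(P[...,2]>.13)&(P[...,2]<.155));h=onz(T,u.mean(),v.mean(),.141);print("T handle",h,len(u))
print("S handle",onz(S,230+418/4-.4,215+50/4-.4,.141))
hsv=cv2.cvtColor(T["image"],cv2.COLOR_BGR2HSV);m[:]=0;m[225:275,305:360]=1
b=m&(hsv[...,2]>190)&(abs(P[...,2]-.085)<.006)
# side handle axis columns by dark mask at top & near collar
P=cloud(S);m[:]=0;m[220:250,325:345]=1
for lo,hi in((.095,.105),(.12,.135)):
    k=m&(P[...,2]>lo)&(P[...,2]<hi);q=P[k];print(lo,len(q),q.mean(0))
# face tops
P=cloud(T);
to(np.r_[.5205,-.0425,.17])
E
```

```text
T handle [ 0.52327715 -0.04243665  0.141     ] 68
S handle [ 0.52267974 -0.04216317  0.141     ]
0.095 27 [ 0.51722408 -0.03222519  0.10014028]
0.12 54 [ 0.51749294 -0.03180758  0.12834681]
t 10.60 tcp [0.5452 0.079  0.2013] gap 0.552 F [ 0.1 -0.7  0.5]
tool shift mm [ 28.5 124.4  -7.7]
tool axes cols
 [[ 0.009 -0.26  -0.966]
 [ 0.021 -0.965  0.26 ]
 [-1.    -0.023 -0.004]]
spin options [-1.7989e+02  1.1000e-01] q [-0.071  0.462  1.661  0.026  1.011  1.75 ]
```

Call:
play_rows(series=[[0,0.005,-0.001,-4],[0,0.017,-0.002,-11],[0,0.033,-0.003,-19],[0,0.05,-0.004,-27],[0,0.067,-0.005,-35],[0,0.084,-0.007,-43],[0.005,0.1,-0.008,-51],[0.01,0.112,-0.009,-59],[0.015,0.12,-0.01,-67],[0.02,0.124,-0.01,-75],[0.025,0.124,-0.01,-82],[0.028,0.124,-0.01,-87],[0.028,0.124,-0.01,-90],[0.028,0.124,-0.01,-90],[0.028,0.124,-0.01,-90],[0.028,0.124,-0.01,-90]], claw=75)

```text
t: 12.2
tcp_pos: [0.5226, -0.0426, 0.1701]
tool_rot: [0.568, 0.434, -0.554, 0.426]
force: [-0.2, -0.5, -0.7]
finger_gap: 0.751
```

```bash
python3 - <<'E'
from m import *
to([.523,-.0424,.10]); s,R=st(); print("tilt along tool y,(world) yc",R[:,0]@yc,"xc",R[:,0]@xc)
E
```

```text
t 12.20 tcp [ 0.5226 -0.0426  0.1701] gap 0.751 F [-0.2 -0.5 -0.7]
tool shift mm [70.   0.1  1.3]
tool axes cols
 [[ 0.008  0.965 -0.261]
 [ 0.022 -0.261 -0.965]
 [-1.     0.002 -0.023]]
spin options [-89.93  90.07] q [-0.308  0.478  1.751  0.029  0.912 -0.062]
tilt along tool y,(world) yc 0.022966601677499254 xc 0.002466783005642342
```

Call:
play_rows(series=[[0.003,0,0,0],[0.012,0,0,0],[0.024,0,0.001,0],[0.036,0,0.001,0],[0.048,0,0.001,0],[0.058,0,0.001,0],[0.066,0,0.001,0],[0.07,0,0.001,0],[0.07,0,0.001,0],[0.07,0,0.001,0],[0.07,0,0.001,0]])

```text
t: 13.3
tcp_pos: [0.5234, -0.0422, 0.1005]
tool_rot: [0.569, 0.434, -0.554, 0.426]
force: [-0.4, 0.8, 0.2]
finger_gap: 0.751
```

```bash
python3 - <<'E'
from m import *
from station import snapshot
import cv2
to([.523,-.0424,.10]); s,R=st(); print("tilt yc",R[:,0]@yc,"xc",R[:,0]@xc)
a=snapshot("side");cv2.imwrite("pics/s5.png",cv2.resize(a["image"][200:320,260:400],None,fx=5,fy=5))
E
```

```text
t 13.30 tcp [ 0.5234 -0.0422  0.1005] gap 0.751 F [-0.4  0.8  0.2]
tool shift mm [ 0.5 -0.3  0.3]
tool axes cols
 [[ 0.01   0.965 -0.261]
 [ 0.021 -0.261 -0.965]
 [-1.     0.004 -0.023]]
spin options [-89.93  90.07] q [-0.307  0.592  1.802  0.034  0.745 -0.068]
tilt yc 0.02290913218528222 xc 0.003692654221433722
```

View pics/s5.png

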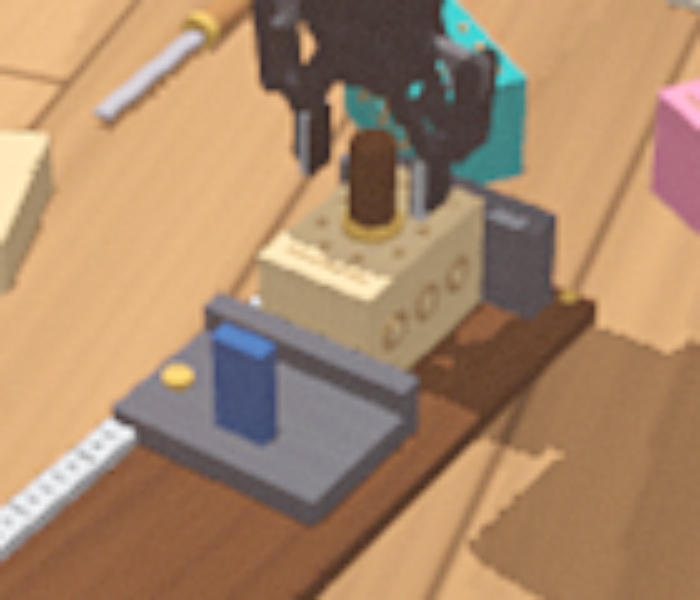

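The fingers stand either side of the handle (372,180) across the block. I close gently.

Call:
play_rows(series=[[0,0,0,0],[0,0,0,0],[0,0,0,0],[0,0,0,0],[0,0,0,0],[0,0,0,0],[0,0,0,0],[0,0,0,0]], claw=0, force=35)

```text
t: 14.15
tcp_pos: [0.5222, -0.0418, 0.1007]
tool_rot: [0.568, 0.434, -0.555, 0.425]
force: [-4.3, 0.2, 5.1]
finger_gap: 0.296
```

```bash
python3 - <<'E'
from m import *
s,R=st();p=s["tcp_pos"]; to(p+[0,0,.03]); print("F tool",R.T@s["force"],"torque",s["ft_torque"].round(2)); print("tilt yc",R[:,0]@yc,"xc",R[:,0]@xc)
E
```

```text
t 14.15 tcp [ 0.5222 -0.0418  0.1007] gap 0.296 F [-4.3  0.2  5.1]
tool shift mm [-30.    0.   -0.7]
tool axes cols
 [[ 0.007  0.965 -0.261]
 [ 0.022 -0.261 -0.965]
 [-1.     0.001 -0.023]]
spin options [-89.92  90.08] q [-0.307  0.592  1.803  0.034  0.747 -0.068]
F tool [-5.09543587 -4.22426117  0.80411126] torque [ 0.07  0.63 -0.01]
tilt yc 0.022931709265330766 xc 0.001465652902150726
```

The opening is 25.2 mm, matching the 26 mm handle, with only a small side load that relaxes on the next call. I start a slow vertical draw.

Call:
play_rows(series=[[0,0,0,0],[-0.001,0,0,0],[-0.002,0,0,0],[-0.004,0,0,0],[-0.006,0,-0.0001,0],[-0.008,0,-0.0002,0],[-0.008,0,-0.0002,0]])

```text
t: 14.85
tcp_pos: [0.5222, -0.0418, 0.109]
tool_rot: [0.568, 0.434, -0.555, 0.425]
force: [-0.9, 0.5, -1.5]
finger_gap: 0.295
```

```bash
cat > g.py <<'E'
from m import *
s,R=st();p=s["tcp_pos"]; to([.5222,-.0418,.1007+.030]); print("F tool",(R.T@s["force"]).round(1),"torque",s["ft_torque"].round(2)); print("tilt yc",R[:,0]@yc,"xc",R[:,0]@xc)
E
python3 g.py
```

```text
t 14.85 tcp [ 0.5222 -0.0418  0.109 ] gap 0.295 F [-0.9  0.5 -1.5]
tool shift mm [-21.7   0.   -0.5]
tool axes cols
 [[ 0.008  0.965 -0.261]
 [ 0.022 -0.261 -0.965]
 [-1.     0.002 -0.023]]
spin options [-89.92  90.08] q [-0.307  0.577  1.798  0.033  0.766 -0.067]
F tool [ 1.5 -1.  -0.2] torque [-0.01  0.28  0.05]
tilt yc 0.022924982841775646 xc 0.00154512311457599
```

The load is only about 1.5 N down, roughly the gauge's weight, with no binding. I continue up.

Call:
play_rows(series=[[-0.002,0,0,0],[-0.004,0,-0.0001,0],[-0.006,0,-0.0001,0],[-0.008,0,-0.0002,0],[-0.01,0,-0.0002,0],[-0.012,0,-0.0003,0],[-0.014,0,-0.0003,0],[-0.016,0,-0.0004,0],[-0.018,0,-0.0004,0],[-0.02,0,-0.0005,0],[-0.0215,0,-0.0005,0],[-0.0215,0,-0.0005,0],[-0.0215,0,-0.0005,0],[-0.0215,0,-0.0005,0]])

```text
t: 16.25
tcp_pos: [0.5223, -0.0418, 0.1305]
tool_rot: [0.568, 0.434, -0.555, 0.425]
force: [-0.9, 0.3, -1.8]
finger_gap: 0.301
```

```bash
python3 g.py; python3 - <<'E'
from station import snapshot
import cv2,numpy as np
for n in("top","side"):
    a=snapshot(n);np.savez(n+"6.npz",**a)
cv2.imwrite("pics/s6.png",cv2.resize(a["image"][200:320,260:400],None,fx=5,fy=5))
E
```

```text
t 16.25 tcp [ 0.5223 -0.0418  0.1305] gap 0.301 F [-0.9  0.3 -1.8]
tool shift mm [-0.2 -0.1  0. ]
tool axes cols
 [[ 0.008  0.965 -0.261]
 [ 0.022 -0.261 -0.965]
 [-1.     0.002 -0.023]]
spin options [-89.92  90.08] q [-0.307  0.541  1.784  0.032  0.817 -0.064]
F tool [ 1.8 -1.   0. ] torque [ 0.02  0.07 -0.02]
tilt yc 0.022926051001022966 xc 0.0017418696767642333
```

View pics/s6.png

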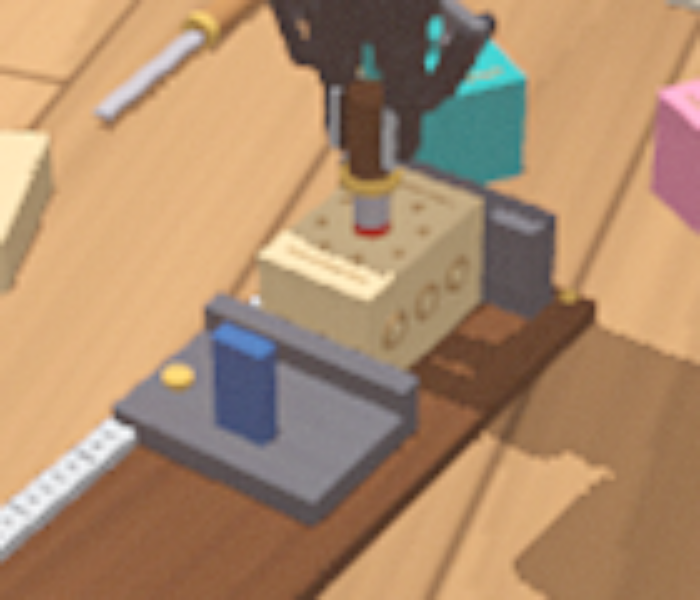

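The red band stands at the mouth (372,230), and the block and jaws have not moved. The handle may lean slightly, so I measure that and the lift.

```bash
python3 - <<'E'
from h import *
for n in("side4","side6"):
    S=load(n);i=S["image"];hsv=cv2.cvtColor(i,cv2.COLOR_BGR2HSV)
    up=.03 if n=="side6" else 0
    B=np.array([.523,-.0424,0])
    for z in(.085,.094,.116,.141):print(n,"pred",z+up,proj(S,B+[0,0,z+up]).round(1))
    r=range(212,250)
    for y in r:
        row=hsv[y,322:348];H,Sa,V=row.T.astype(int)
        br=np.nonzero((H<16)&(Sa>90)&(V<120))[0]; rd=np.nonzero(((H<6)|(H>172))&(Sa>150)&(V>100))[0]; yl=np.nonzero((H>16)&(H<30)&(Sa>150))[0]
        f_=lambda a:"%.1f(%d)"%(a.mean()+322,len(a)) if len(a) else "-"
        print(y,"brown",f_(br),"red",f_(rd),"brass",f_(yl))
E
```

```text
side4 pred 0.085 [334.  244.5]
side4 pred 0.094 [334.  241.8]
side4 pred 0.116 [334. 235.]
side4 pred 0.141 [334. 227.]
212 brown - red - brass -
213 brown - red - brass -
214 brown - red - brass -
215 brown - red - brass -
216 brown - red - brass -
217 brown - red - brass -
218 brown - red - brass -
219 brown - red - brass -
220 brown - red - brass -
221 brown - red - brass -
222 brown - red - brass -
223 brown - red - brass -
224 brown - red - brass -
225 brown - red - brass -
226 brown - red - brass -
227 brown - red - brass -
228 brown - red - brass -
229 brown 334.0(2) red - brass -
230 brown 334.4(5) red - brass -
231 brown 334.0(9) red - brass -
232 brown 334.0(9) red - brass -
233 brown 334.0(9) red - brass -
234 brown 334.0(9) red - brass -
235 brown 334.0(9) red - brass -
236 brown 334.0(9) red - brass -
237 brown 334.0(9) red - brass -
238 brown 334.0(9) red - brass -
239 brown 334.0(9) red - brass -
240 brown 334.0(9) red - brass -
241 brown 334.0(9) red - brass -
242 brown 334.0(9) red - brass -
243 brown 334.0(9) red - brass 334.0(2)
244 brown 334.5(6) red - brass -
245
[... 783 characters left out ...]
7 brown 331.5(8) red - brass -
228 brown 331.5(8) red - brass -
229 brown 331.5(8) red - brass -
230 brown 332.5(6) red - brass -
231 brown 332.5(6) red - brass -
232 brown 332.5(6) red - brass -
233 brown 332.5(6) red - brass 329.0(1)
234 brown 333.0(7) red - brass -
235 brown 333.5(4) red - brass 338.0(3)
236 brown - red - brass -
237 brown - red - brass 337.0(1)
238 brown - red - brass 334.0(1)
239 brown - red - brass -
240 brown - red - brass -
241 brown - red - brass -
242 brown - red - brass -
243 brown - red - brass -
244 brown - red - brass -
245 brown - red 334.0(2) brass -
246 brown - red 334.0(5) brass -
247 brown - red - brass -
248 brown - red - brass -
249 brown - red - brass -
```

```bash
python3 - <<'E'
from h import *
a=[cv2.resize(load(n)["image"][205:255,318:352],None,fx=11,fy=11,interpolation=cv2.INTER_CUBIC) for n in("side4","side6")]
cv2.imwrite("pics/z.png",np.hstack(a))
E
```

```text
(no output)
```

View pics/z.png

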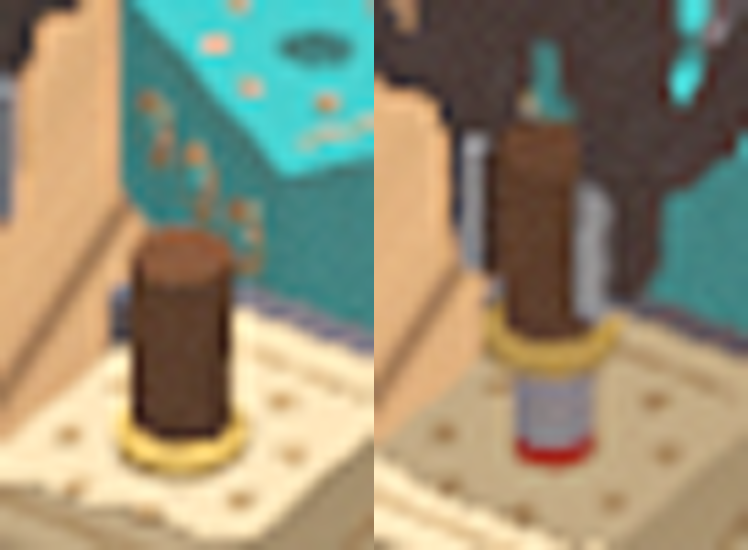

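```bash
python3 - <<'E'
from h import *
S=load("side6");S4=load("side4")
def edges(I,y,x0,x1):
    r=I[y,x0:x1].astype(float).mean(1); g=np.diff(r); return r
for nm,I,rows in(("4",S4["image"],range(230,244,2)),("6",S["image"],range(217,248,1))):
    for y in rows: print(nm,y,I[y,324:345].astype(int).mean(1).round().astype(int))
E
```

```text
4 230 [126 131 163 176 176 145  55  78  83  93  88  87  82  68  61  93 114 103
 100 104 108]
4 232 [140 168 181 159 107  92  59  67  66  63  66  63  65  62  55 116 144 131
 132 127 126]
4 234 [169 176 181 158  90  74  63  67  66  69  66  65  67  62  46 204 234 215
 200 187 163]
4 236 [176 173 175 153 145 136  51  63  67  67  66  72  63  59  43 185 221 212
 216 226 228]
4 238 [170 176 201 227 236 204  48  64  63  68  67  64  64  58  82 203 232 225
 209 199 208]
4 240 [205 222 228 214 201 169  47  58  68  67  68  63  64  58  77 203 232 225
 215 207 213]
4 242 [228 226 226 225 222 183  38  60  67  65  63  68  67  56  54 159 210 225
 211 200 212]
6 217 [143  50 111 123  81  59  76  77  73  73  70  74  70  66  61  60  64  66
  65  63  61]
6 218 [156  59 146 152  83  67  75  72  73  75  77  78  74  57  62  61  62  68
  65  61  60]
6 219 [154  65 127 120  48  56  71  79  76  75  74  74  67  64  63  63  63  62
  63  64  67]
6 220 [151  63 128 123  51  61  65  71  70  75  75  71  69  58  62  64  68  65
  61  65  71]
6 221 [157  71 127 120  51  62  63  63  69  68  67  65  79  84  69  56  60  6
[... 1733 characters left out ...]
134 135 137 131 141 158 170 168 166
 158 152 156]
6 241 [166 166 167 167 167 169 157 124 129 133 134 135 135 138 157 170 165 165
 143 122 138]
6 242 [165 167 166 169 168 171 154 124 130 132 138 136 130 137 158 169 165 168
 157 150 163]
6 243 [146 158 169 167 167 170 155 124 132 134 136 134 134 138 157 169 168 166
 167 168 169]
6 244 [122 147 169 165 166 169 150 118 132 138 139 136 128 122 150 169 166 163
 168 168 166]
6 245 [151 160 167 166 168 169 140  83 114 122 126 121 101  97 143 169 166 167
 165 157 144]
6 246 [169 168 167 167 166 171 149 100  75  70  72  70  84 123 155 168 166 166
 163 149 128]
6 247 [165 165 166 167 167 169 166 151 139 128 119 126 143 160 170 166 168 166
 166 165 155]
```

Closer reading shows the lean was an artefact. The pad hides the handle's right edge, and the dark finger merges with its left edge. The shank centre is at column 333.98, the handle foot at 333.9 and the predicted axis at 334.0. About 2 rows (6 mm) of red show, as expected. Last I check that nothing has shifted, then hand in.

```bash
python3 - <<'E'
from h import *
from station import manip,snapshot
A=load("side4")["image"];a=snapshot("side");B=a["image"]
g=lambda I,r:cv2.cvtColor(I[r],cv2.COLOR_BGR2GRAY).astype(np.float32)
for nm,r in(("block side",np.s_[252:285,310:362]),("jaw",np.s_[258:310,280:346]),("mallet+stone",np.s_[355:460,170:290])):
    x,y=cv2.Canny(A[r],60,150).astype(np.float32),cv2.Canny(B[r],60,150).astype(np.float32)
    print(nm,"shift px",cv2.phaseCorrelate(x,y))
s=manip.sense();print(s["t"],s["tcp_pos"],s["force"],s["finger_gap"])
I0=load("side0")["image"];cv2.imwrite("pics/end.png",B)
E
```

```text
block side shift px ((0.19861725228677685, -0.3119053947333441), 0.5831735330354039)
jaw shift px ((0.2945766399666212, 0.1446394126599948), 0.6005229417679241)
mallet+stone shift px ((0.010443794451163058, 0.003450576642777037), 0.9569160520294566)
16.4 [ 0.5223011  -0.04180224  0.1304653 ] [-0.3191078   0.13373788 -1.3803764 ] 0.29354318560241927
```

View pics/end.png

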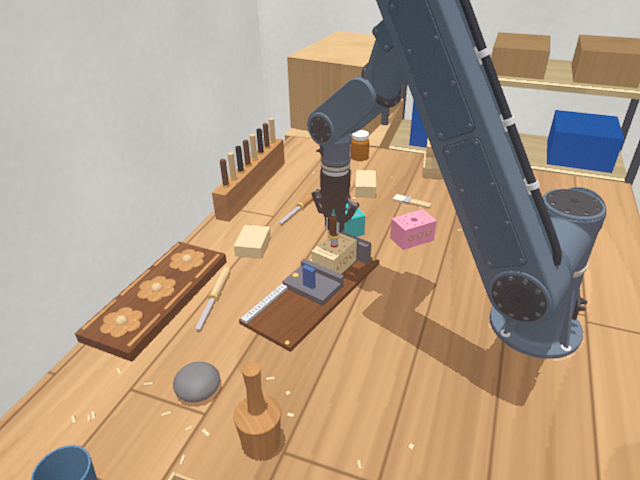

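The final picture shows the jaw against the block, the gauge held at (334,240), and every bystander where it began. The sub-pixel shifts on the block and jaw come from changed shadows.

```bash
python3 -c "
from station import manip
print(manip.sign_off())"
```

```text
the job is handed in; nothing more can be done
None
```

I slid the jaw 100 mm by its fin until the block met the fixed jaw, then relaxed the push and let the jaw go. The push had risen to about 21 N with no further travel. I then gripped the gauge handle, drew it 29.8 mm straight up, and handed in at about 16.4 s still holding it.

**Last checks**
- **Load while drawing:** about 1.4–1.8 N downward, close to the gauge's weight, with side force of about 1 N or less, so no sign of binding.
- **Red band:** it stands at the bore mouth with about 6 mm of red showing, and the shank is within 0.1 px of upright in the side view.
- **Block and jaw:** unmoved to within about 0.4 px (about 1 mm). Changed shadows made that match only moderate (about 0.6).
- **Other items:** the mallet and stone matched exactly, and the rest looked unmoved in the picture.

**What went wrong or disagreed**
- My first move was sent in mm instead of metres. The arm overshot high above the table, and nothing was touched.
- The tool kept a 1.3° lean from the pushing. I turned the grip 90° so the lean could not tilt the gauge.
- A first coarse mask suggested the handle leaned about 2°. A closer reading showed this came from the gripper pad hiding part of the handle.
- The top view was blocked by the arm at the end, so the upright check rests on the side view alone.

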